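# Send a carton through the sprung gate of the dispatch lane

## Robot

A 6-joint arm with a two-finger parallel gripper is mounted at the origin on the work surface. World frame = base frame: x ahead of the robot, y to its left, z up, the work surface at z = 0. Lengths are in m, angles in degrees, forces in N, time in s.
With the tool pointing down it reaches from about 0.325 to 0.875 m from the base axis. Payload 4.4 kg.
Tool frame: the origin (TCP) lies midway between the tips of the shut fingers; the grasp point (between the pads) lies 19 mm behind it; z points along the fingers, y is the direction in which the jaws open and shut (so a half turn about z gives the same grasp; the last joint's range is limited). The gripper opens to 85 mm and grips with 20 to 120 N. Pads are 22 mm wide; open, the fingers measure 114 mm over their backs; the gripper's body (76 mm by 85 mm) begins 54 mm behind the grasp point. The pads swing forward as they close: fully open they stand 13 mm farther back than shut.
Start: joints at [57.324, 11.837, 88.321, -0, 79.842, -8.623], TCP at [0.234, 0.525, 0.231] pointing down, gripper open.
Joint ranges: [-156.59, 156.59], [-49.26, 127.26], [12.9, 141.05], [-63.56, 243.56], [4.71, 150.69], [-161.64, 161.64]. Speed limits (degrees/s): [159.86, 159.86, 180, 180, 180, 180].

## Interface

Orientations are given as a 3x3 rotation matrix whose columns are the frame's x, y, z axes.
In Python, from station import arm, cams, order gives the robot as it stands.
- The arm moves only by the shell command python3 -m inch 'ROWS' [OPENING] [FORCE]. ROWS is JSON, one flat list of numbers, 6 for each row, row after row: the shift along the tool's x, y, z each as a share of 0.3 m, from -1 to 1, then the turn, a rotation vector about the tool's x, y, z each as a share of pi/4 rad, from -1 to 1. In form: [tx, ty, tz, rx, ry, rz, tx, ty, tz, rx, ry, rz, ...]. A call has exactly 5 rows; each row is the pose to reach, as a shift and turn from the pose commanded when the call began, along the tool's axes at that moment; what a row does not reach only later rows make up. A row lasts 1/12 s, in which the tool goes at most 41.7 mm and 7.16 degrees, less where a joint would pass 70% of its speed; a pose out of reach is approached as far as the arm can. A call with a number of a shift or a turn outside -1 to 1 is refused whole. A call with a gripper value outside its range is refused whole. OPENING is the opening, from -1 (shut) to 1 (fully open), so that 0 is half open, set as the call begins (- or left out, the last holds). The fingers move at their own pace and stop on an object; FORCE is the grip in N (left out, the last holds). Time passes only in rows, so rows that repeat a pose let the fingers close, or fill a call up. It gives the time, the measured TCP pose, the force and the opening at its end, in the units of the state.
- arm.read_state(): the state, without advancing time (a new reading comes with each control period).
- cams.grab_frame(name): name is "scene" or "top" or "wrist"; returns the picture (384x512x3 uint8, red, green, blue); there is no depth.
- cams.camera_model(name): a dict with "fx", "fy", "cx", "cy" (pixels), "extrinsics" (4x4, takes a point from camera to world coordinates). Camera axes: x right, y up, looking along -z (the intrinsics and any distortion apply to the point x, -y, -z); pixel columns grow to the right and rows downward; lengths in m; the calibration is good to about 2 mm. A picture is of the moment at which its call begins: read the wrist's pose just before it. camera_model takes no time and is no camera call; for the wrist camera it gives the pose at the moment of the call.
- order.sign_off(): hands the job in, once; it reports no verdict.
The state is a dict: "clock": time; "joints": joint angles; "joint_velocities": joint speeds; "joint_efforts": joint torques, N m; "eef_pos": TCP position; "tcp_rot": TCP orientation; "contact_force": force on the tool from outside, world axes, zero at the start; "torque": the same for the moment, N m; "finger_gap": finger opening in m.
Only numpy, scipy, OpenCV 4.12 (cv2) and the standard library are available. Lean on these libraries where they do the work, as an engineer would, in place of code of your own. Each camera call takes 0.05 s, during which the arm holds its last target.

## Task

Pick up the brick-shaped carton and set it flat on the open apron of the dispatch lane, long side along the lane. Then push it along the lane floor, through the sprung gate and on until you feel the sprung buffer at the end give a few millimetres; hold it there a moment without ramming it, then take the gripper away so that the gate swings shut behind the carton. Leave the other things on the desk where they are.

Things in the scene. Friction and masses are not known exactly. Their poses are not given: they have to be found in the camera images.
- carton_center (a point): centre (half-way up) of the brick-shaped cardboard carton to be sent: 84 mm long (its x), 56 mm wide (its y), 50 mm high (z up), 0.18 to 0.35 kg, a pale tape strip along its top. It is the highest and the only brick-shaped one of the three cartons on the desk; they swap places.
- lane: the fixed dispatch lane. Origin on the desk top under the gate line, mid-entrance; x = push direction, y = left of it, z up. Base plate x -145 to 250, y -49 to 55 mm, top (lane floor) at z = 8. Guide walls flare in from 91 mm apart at x = -38 to 64 mm at the gate. Behind it the walls' inner faces are at y = -32 and 42, tops at z = 50; hinge post's top z = 54, all mm. Open from above up to x = 150.
- gate_line (a point): middle of the entrance at the gate, on the lane floor (lane x = 0, y = 0, z = 8 mm). Fingers reaching down between the walls can follow the carton through the gate, rubbing on the gate leaf. Pushing the carton along takes about 1 to 4 N, with small jumps, before the buffer is met.
- tunnel: the clear cover over the lane's end, origin and axes as the lane: x 150 to 250 mm, underside z = 62, top z = 65 mm. In it stands a sprung rubber buffer plate on a block clamped at a different, unmeasured place each time: its face is somewhere from x = 162 to 212 mm, so the carton meets it with its trailing end at x = 78 to 128 mm. Feel for it.
- tunnel_mouth (a point): middle of the cover's front edge (lane x = 150, y = 5, z = 62 mm). The buffer inside yields 1 mm per 3 N, bottoms after 6 mm (18 N), and springs the carton back a few mm when released. The carton is fragile: press it on the buffer with 3 to 22 N, never more.
- gate (a joint): angle of the gate leaf, rad: 0 shut across the lane, 1.5 wide open along the left wall. Upright hinge at lane x = 3, y = 37 mm; leaf 67 mm from hinge to tip, 4 mm thick, z = 10 to 50 mm. It swings only inward (+x); a spring shuts it (about 1 N at the tip near shut, 3.5 N wide open). It can shut only when the carton's trailing end is beyond lane x = 70 mm.
- apron (a point): middle of the open apron (lane x -145 to -40 mm, no walls), on the lane floor (lane x = -85, y = 0, z = 8 mm): where the carton's underside centre may be set down
- square_carton_center (a point): centre of a square low carton 62 x 62 x 36 mm, bystander
- flat_carton_center (a point): centre of a flat carton 92 x 62 x 20 mm, bystander
- tape_roll: roll of tape lying flat, 92 mm across, 36 mm high, bystander; origin under its centre
- dispenser: black tape dispenser 150 x 60 x 85 mm, bystander; origin under its centre
- pen_pot: grey pot with pens, 76 mm across, 100 mm high (pens to 150 mm), bystander; origin under its centre
- stapler: stapler 140 x 34 x 50 mm, bystander; origin under its centre
- jar: jar 68 mm across, 85 mm high, bystander; origin under its centre
Things that resemble listed ones, but are neither listed nor needed, are in the scene too. What is shaped like the part that bears carton_center but purple is not meant.

How it is judged (in metres and radians):
On the way, in this order (a step that is already met when the one before it is completed fails the run):
1. the carton stands flat on the apron, in front of the shut gate (x of carton_center in the frame of lane between -0.125 and -0.04 m and y of carton_center in the frame of lane between -0.03 and 0.03 m and z of carton_center in the frame of lane between 0.028 and 0.038 m and angle between carton_center's own z axis and vertical below 0.1 rad and value of joint gate below 0.1 rad), for 0.2 s.
2. the carton, sliding on the lane floor, is in the gateway and holds the gate open (x of carton_center in the frame of lane between -0.025 and 0.05 m and y of carton_center in the frame of lane between -0.03 and 0.03 m and z of carton_center in the frame of lane between 0.028 and 0.038 m and angle between carton_center's own z axis and vertical below 0.1 rad and value of joint gate above 0.8 rad).
3. the carton is pressed against the buffer with 3 to 22 N for 0.2 s (x of carton_center in the frame of lane above 0.11 m and y of carton_center in the frame of lane between -0.03 and 0.03 m and z of carton_center in the frame of lane between 0.028 and 0.038 m and angle between carton_center's own z axis and vertical below 0.1 rad and contact force between tunnel and carton between 3 and 22 N), for 0.2 s.
At the end, for the whole second after the job is handed in: the carton lies flat on the lane floor wholly behind the gate (its centre more than 110 mm past the gate line), at rest and released, and the gate is shut (under 0.08 rad) (x of carton_center in the frame of lane above 0.11 m and y of carton_center in the frame of lane between -0.03 and 0.03 m and z of carton_center in the frame of lane between 0.028 and 0.038 m and angle between carton_center's own z axis and vertical below 0.1 rad and value of joint gate below 0.08 rad and linear speed of carton below 0.01 m/s and contact force between the fingers and carton below 0.1 N); the robot touches nothing.
It fails at once if the carton is rammed against the buffer (over 22 N) (contact force between tunnel and carton above 22 N).
It fails at once if the carton is tipped over (angle between carton_center's own z axis and vertical above 0.5 rad).
It fails at once if a bystander is moved by more than 20 mm (distance of any of square_carton_center, flat_carton_center, tape_roll, dispenser, pen_pot, stapler, jar from where it was at the start of the episode above 0.02 m).
It also fails if it takes over 64 s, if anything falls off the work surface, if the arm or the gripper's body presses on something with over 40 N, if the wrist force passes 120 N, or if a joint passes its speed limit or range.

## Working session

There is one attempt and no reset: what is moved stays moved. The work goes in short steps, Python scripts to look and compute and a shell command to move; the robot and the scene stay as the last step left them, time stands still between calls to the robot, and variables do not carry over. Pictures are saved under pics/ and viewed, and the job is handed in when it is done.

```bash
ls; mkdir -p pics
python3 - <<'E'
from station import arm,cams,order
import cv2,json
s=arm.read_state()
print(s)
for n in("scene","top","wrist"):
    m=cams.camera_model(n);print(n,m)
    cv2.imwrite(f"pics/a_{n}.png",cams.grab_frame(n)[:,:,::-1])
E
```

```text
pics
{'clock': 0.0, 'joints': array([ 5.73243855e+01,  1.18871801e+01,  8.84066569e+01,  9.65467477e-04,
        7.98397616e+01, -8.62326070e+00]), 'joint_velocities': array([-0.0781605 , -0.00145199, -0.01265238,  0.01384225,  0.0310245 ,
       -0.00428905]), 'joint_efforts': array([ 5.50714230e-04, -3.83040440e+01, -2.91594994e+01, -3.40782037e-05,
        1.04888203e-02, -2.42599413e-05]), 'eef_pos': array([0.23394466, 0.52442182, 0.23008132]), 'tcp_rot': array([[-9.13171970e-01,  4.07572488e-01, -1.27282291e-03],
       [ 4.07574312e-01,  9.13169953e-01, -1.95376063e-03],
       [ 3.66004558e-04, -2.30288936e-03, -9.99997281e-01]]), 'contact_force': array([-0.31372116, -0.55257995,  0.36883721]), 'torque': array([-0.0893391 ,  0.03481009, -0.02039681]), 'finger_gap': 0.08548913481591407}
scene {'fx': 390.4176223207453, 'fy': 390.4176223207453, 'cx': 254.77526111816675, 'cy': 196.6421369150567, 'extrinsics': array([[ 0.68400796, -0.54122578,  0.4890887 ,  1.02389524],
       [ 0.7292609 ,  0.52356936, -0.44051523, -0.4656284 ],
       [-0.01765365,  0.65798919,  0.75282041,  0.76988676],
       [ 0.        ,  0.        ,  0.        ,  1.        ]])}
top {'fx': 363.68240187967075, 'fy': 363.68240187967075, 'cx': 259.1100341815272, 'cy': 189.86459681057778, 'extrinsics': array([[-0.01452388,  0.99743001, -0.07016002,  0.51484956],
       [-0.99987801, -0.01408457,  0.0067522 , -0.09284321],
       [ 0.00574667,  0.07024953,  0.9975129 ,  0.96286855],
       [ 0.        ,  0.        ,  0.        ,  1.        ]])}
wrist {'fx': 344.6357877600491, 'fy': 344.6357877600491, 'cx': 256.86528081812537, 'cy': 197.46602534078548, 'extrinsics': array([[ 0.40712985, -0.8757594 , -0.25940461,  0.16851511],
       [ 0.91336905,  0.38989778,  0.11720364,  0.55475835],
       [-0.00150091, -0.28464924,  0.95863056,  0.37253908],
       [ 0.        ,  0.        ,  0.        ,  1.        ]])}
```

View pics/a_top.png

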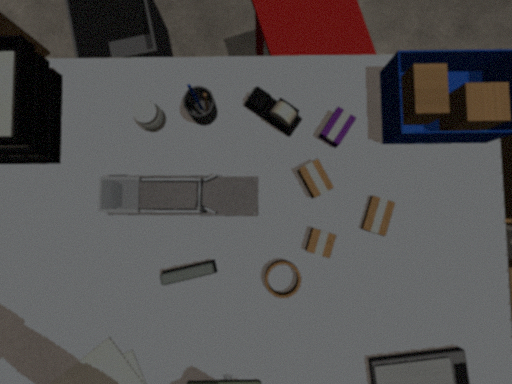

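View pics/a_scene.png

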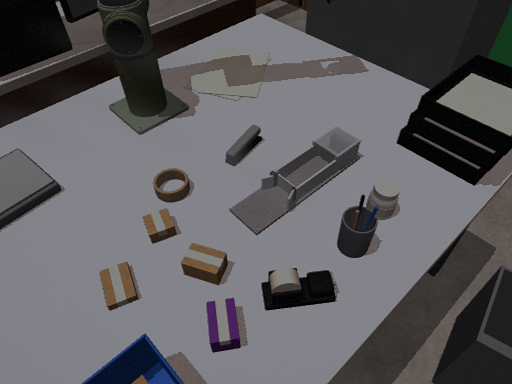

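View pics/a_wrist.png

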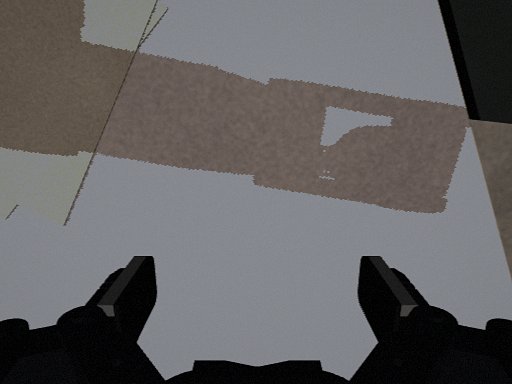

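Candidates, as top px / scene px:
- orange at (315,178) / (205,263): tall and brick-shaped, so my choice.
- orange at (321,242) / (160,225): square and low.
- orange at (378,215) / (118,285): flat.
- purple at (338,126) / (222,325): the decoy.
- the boxes in the blue bin.

Next is a close crop to check the choice.

Run:
```python
import cv2,numpy as np
t=cv2.imread("pics/a_top.png");s=cv2.imread("pics/a_scene.png")
a=cv2.resize(t[100:260,290:400],None,fx=3.6,fy=3.6,interpolation=cv2.INTER_CUBIC)
b=cv2.resize(s[200:310,95:250],(400,284),interpolation=cv2.INTER_CUBIC)
c=np.zeros((576,800,3),np.uint8);c[:576,:396]=a[:576,:396];c[:284,400:]=b
cv2.imwrite("pics/b.png",c)
l=cv2.resize(t[165:225,90:270],None,fx=4.4,fy=4.4,interpolation=cv2.INTER_CUBIC)
l=cv2.convertScaleAbs(l,alpha=1.5)
cv2.imwrite("pics/c.png",l)
```

```text
(no output)
```

View pics/b.png

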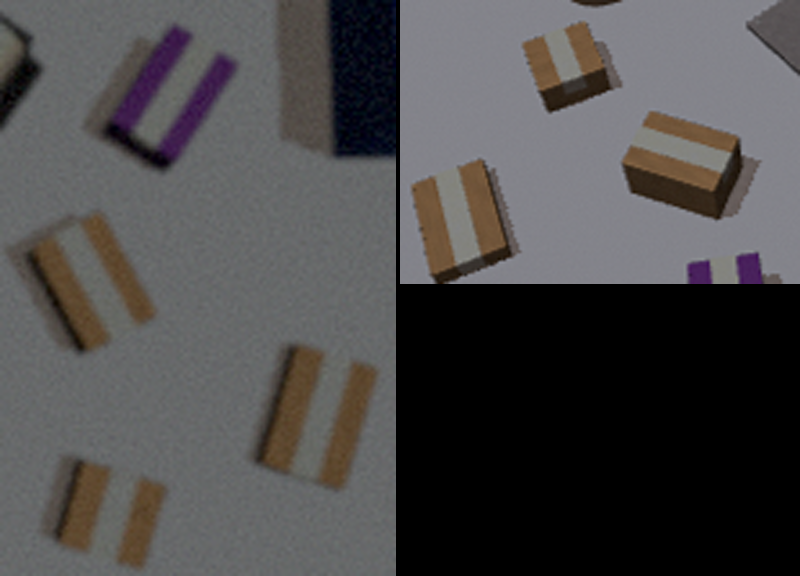

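View pics/c.png

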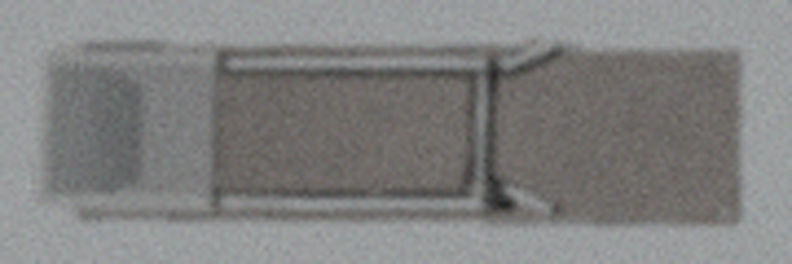

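Run:
```python
import cv2,numpy as np
s=cv2.imread("pics/a_scene.png")
l=cv2.resize(s[120:235,225:370],None,fx=5.2,fy=5.2,interpolation=cv2.INTER_CUBIC)
l=cv2.convertScaleAbs(l,alpha=1.6)
cv2.imwrite("pics/d.png",l)
l=cv2.resize(s[230:290,170:240],None,fx=9,fy=9,interpolation=cv2.INTER_CUBIC)
cv2.imwrite("pics/e.png",cv2.convertScaleAbs(l,alpha=1.5))
```

```text
(no output)
```

View pics/d.png

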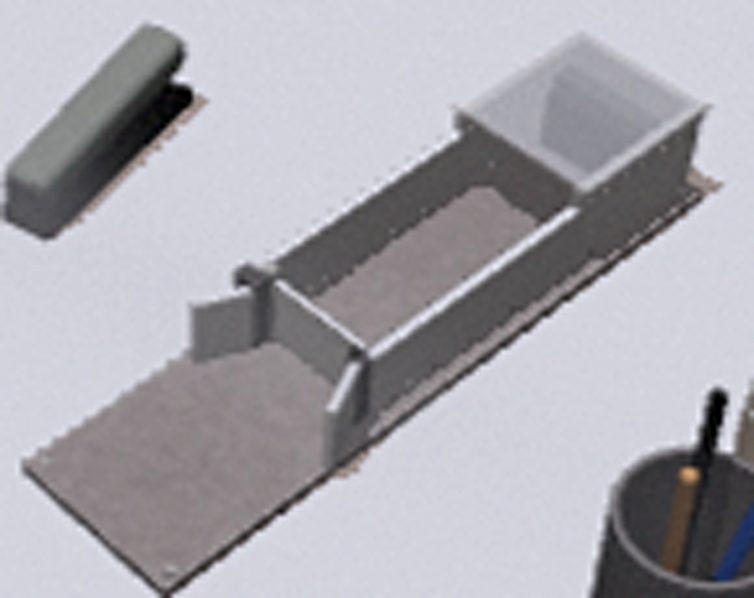

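View pics/e.png

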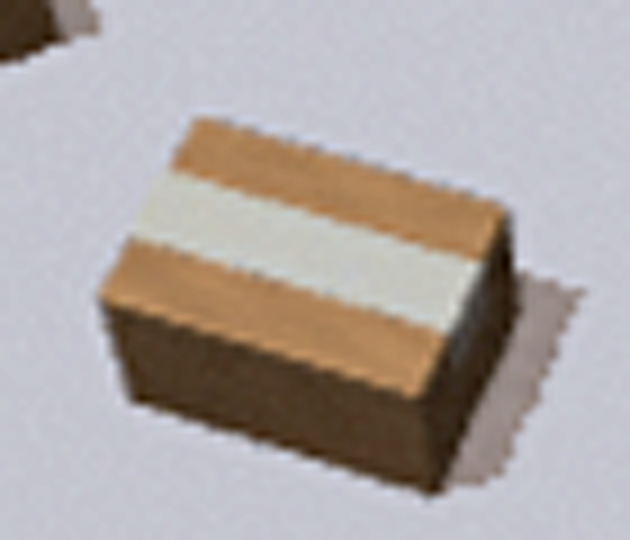

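```bash
cat > h.py <<'E'
import numpy as np,cv2
from scipy.optimize import least_squares
from station import arm,cams,order
CM={n:cams.camera_model(n) for n in("scene","top")}
def proj(m,P):
    E=m["extrinsics"];p=(np.asarray(P)-E[:3,3])@E[:3,:3]
    return np.stack([m["cx"]+m["fx"]*p[:,0]/-p[:,2], m["cy"]-m["fy"]*p[:,1]/-p[:,2]],1)
def place(q,L):
    L=np.asarray(L,float);c,s=np.cos(q[2]),np.sin(q[2])
    return np.stack([q[0]+c*L[:,0]-s*L[:,1],q[1]+s*L[:,0]+c*L[:,1],L[:,2]],1)
def fit(obs,q0):
    # obs list of (model, Lpts, px)
    f=lambda q:np.concatenate([(proj(m,place(q,L))-np.asarray(px)).ravel() for m,L,px in obs])
    r=least_squares(f,q0,loss='soft_l1');return r.x,r.fun if False else f(r.x).reshape(-1,2)
E
cat > f1.py <<'E'
from h import *
S,T=CM["scene"],CM["top"]
sc=lambda a,x0,y0,k:np.asarray(a,float)/k+[x0,y0]
H=.042;W=.028
C4=[(-H,W,.05),(H,W,.05),(H,-W,.05),(-H,-W,.05)]
sp=sc([(203,117),(508,207),(418,397),(105,298),(435,495),(132,402)],170,230,9)
tp=sc([(38,243),(98,213),(155,318),(98,345)],290,100,3.6)
# scene: corner order around; try both
best=None
for k in range(4):
  for sgn in(1,):
    C=np.roll(np.array(C4),k,axis=0)
    Ls=[*C,(C[2][0],C[2][1],0),(C[3][0],C[3][1],0)]
    for y in np.arange(0,6.3,.5):
      q,r=fit([(S,Ls,sp)],[.6,-.25,y])
      c=abs(r).mean()
      if best is None or c<best[0]-1e-6: best=(c,q,r)
print("scene",best[0],best[1],np.degrees(best[1][2]))
q=best[1];print(proj(T,place(q,C4)),tp)
for k in range(4):
    q2,r=fit([(T,C4,np.roll(tp,k,axis=0))],q);print(k,q2,np.degrees(q2[2]),abs(r).mean())
L=[(-.145,.055,.008),(-.145,-.049,.008),(.003,.037,.054),(.25,-.049,0)]
l1=sc([(25,463),(165,593),(262,270),(705,193)],225,120,5.2)
a,r=fit([(S,L,l1)],[.55,.05,1.57]);print("lane scene",a,np.degrees(a[2]),r.tolist())
Lt=[(-.145,.055,.008),(-.145,-.049,.008),(.003,.037,.054),(.15,.042,.065)]
l2=sc([(740,220),(740,50),(490,195)],90,165,4.4)
b,r=fit([(T,Lt[:3],l2)],[.55,.05,1.57]);print("lane top",b,np.degrees(b[2]),r.tolist())
b,r=fit([(T,Lt[:3],l2),(S,L,l1)],[.55,.05,1.57]);print("lane both",b,np.degrees(b[2]),r.tolist())
E
python3 f1.py
```

```text
scene 0.4299257343998093 [ 0.60800723 -0.24309733  0.4720758 ] 27.04795115618992
[[314.19460445 197.49394694]
 [298.36103458 168.15397666]
 [317.801747   157.90469188]
 [333.70448365 187.12090044]] [[300.55555556 167.5       ]
 [317.22222222 159.16666667]
 [333.05555556 188.33333333]
 [317.22222222 195.83333333]]
0 [ 0.60866796 -0.24611453 -0.65884008] -37.74875595769812 5.489611724597914
1 [ 0.60757976 -0.24531488  0.45173575] 25.882551711084893 1.3576691607579257
2 [ 0.60845609 -0.24578054  2.10699787] 120.72208533057159 5.453571385292474
3 [ 0.64136329 -0.24701342  0.59861701] 34.298228452736545 22.835397339236145
lane scene [0.57220043 0.0492075  1.55418397] 89.04818182873034 [[-0.5304413564394395, 0.13880773611634822], [0.33421688524845194, -0.27209814005897215], [1.3070388143102036, -0.44600323150601184], [-1.0422295475554506, 1.1800265396852012]]
lane top [0.56916983 0.04682575 1.57638321] 90.32010471795103 [[0.9840137676416703, 0.39526519143760197], [0.19114687706257882, -0.46311991711144174], [-1.5742970751112466, 0.03449300713577941]]
lane both [0.57105212 0.04815139 1.56134807] 89.4586550032398 [[0.16226861774373447, 0.5206082163231542], [-0.03194312222746021, -0.3472382626931392], [-2.3320003629008283, -0.7288040967855238], [-0.9997122254813746, 0.4253376923372798], [0.08577162818716033, -0.1280417112770067], [0.6221374377591928, -0.42425386440024226], [-2.0282882220988654, 0.7869186328851185]]
```

The upright orange box at top (315,178) is the brick: it is the tallest of the three and its corners fit 84x56x50 mm. The purple one is the decoy. Now a helper to work out the shifts.

```bash
cat > go.py <<'E'
import sys,numpy as np
from scipy.spatial.transform import Rotation as Ro
from station import arm
# goal: x y z yaw_of_tool_x(deg), tool down
x,y,z,w=map(float,sys.argv[1:5])
s=arm.read_state();R=s["tcp_rot"];p=s["eef_pos"]
c,n=np.cos(np.radians(w)),np.sin(np.radians(w))
G=np.array([[c,n,0],[n,-c,0],[0,0,-1]])
d=R.T@(np.array([x,y,z])-p);v=Ro.from_matrix(R.T@G).as_rotvec()
print("pos",p.round(4),"yaw",round(np.degrees(np.arctan2(R[1,0],R[0,0])),2),"t",round(s["clock"],2),"F",s["contact_force"].round(2),"gap",round(s["finger_gap"],4))
print("dist",np.linalg.norm(d).round(4),"shift",(d/.3).round(4),"turn",(v/(np.pi/4)).round(4))
E
python3 go.py .608 -.244 .23 27
```

```text
pos [0.234  0.5245 0.2303] yaw 155.95 t 0.15 F [ 0.35  0.54 -1.29] gap 0.0853
dist 0.8547 shift [-2.1824 -1.8312  0.004 ] turn [-1.7000e-03  2.5000e-03  2.8655e+00]
```

```bash
python3 -m inch '[-0.11,-0.09,0,0,0,0.14,-0.21,-0.18,0,0,0,0.28,-0.32,-0.27,0,0,0,0.42,-0.42,-0.36,0,0,0,0.56,-0.53,-0.45,0,0,0,0.7]' 1 60; python3 go.py .608 -.244 .23 27
```

```text
clock: 0.57
eef_pos: [0.3239, 0.336, 0.2309]
tcp_rot: [[-0.562, 0.827, -0.001], [0.827, 0.562, -0.0], [-0.0, -0.001, -1.0]]
contact_force: [0.4, 0.2, 0.8]
finger_gap: 0.0859
pos [0.3239 0.336  0.2309] yaw 124.2 t 0.57 F [0.41 0.2  0.79] gap 0.0859
dist 0.6459 shift [-2.1314 -0.3036  0.0033] turn [-6.00e-04  8.00e-04  2.16e+00]
```

```bash
python3 -m inch '[-0.13,-0.02,0,0,0,0.14,-0.26,-0.04,0,0,0,0.28,-0.39,-0.06,0,0,0,0.42,-0.53,-0.08,0,0,0,0.56,-0.66,-0.1,0,0,0,0.7]'; python3 go.py .608 -.244 .23 27
```

```text
clock: 0.98
eef_pos: [0.4116, 0.1557, 0.2312]
tcp_rot: [[-0.046, 0.999, 0.0], [0.999, 0.046, 0.0], [0.0, 0.0, -1.0]]
contact_force: [1.6, -0.3, -0.8]
finger_gap: 0.0853
pos [0.4116 0.1557 0.2312] yaw 92.64 t 0.98 F [ 1.56 -0.32 -0.77] gap 0.0853
dist 0.4453 shift [-1.361   0.5924  0.0043] turn [ 3.0000e-04 -3.0000e-04  1.4587e+00]
```

```bash
python3 -m inch '[0,0,0,0,0,0,0,0,0,0,0,0,0,0,0,0,0,0,0,0,0,0,0,0,0,0,0,0,0,0]'; python3 go.py .608 -.244 .23 27
```

```text
clock: 1.4
eef_pos: [0.4106, 0.1589, 0.2311]
tcp_rot: [[-0.054, 0.999, -0.001], [0.999, 0.054, 0.0], [0.0, -0.001, -1.0]]
contact_force: [-0.8, -0.3, -0.3]
finger_gap: 0.0854
pos [0.4106 0.1589 0.2311] yaw 93.12 t 1.4 F [-0.83 -0.3  -0.26] gap 0.0854
dist 0.4487 shift [-1.3769  0.5838  0.0031] turn [-8.0000e-04  2.0000e-04  1.4694e+00]
```

```bash
python3 -m inch '[-0.12,0.05,0,0,0,0.14,-0.24,0.1,0,0,0,0.28,-0.36,0.15,0,0,0,0.42,-0.48,0.2,0,0,0,0.56,-0.6,0.25,0,0,0,0.7]'; python3 go.py .608 -.244 .23 27
```

```text
clock: 1.82
eef_pos: [0.496, -0.0182, 0.2314]
tcp_rot: [[0.479, 0.878, 0.0], [0.878, -0.479, 0.0], [0.0, 0.0, -1.0]]
contact_force: [1.2, 0.5, -1.2]
finger_gap: 0.0853
pos [ 0.496  -0.0182  0.2314] yaw 61.35 t 1.82 F [ 1.17  0.49 -1.24] gap 0.0853
dist 0.252 shift [-0.4816  0.6884  0.0046] turn [ 2.000e-04 -5.000e-04  7.633e-01]
```

```bash
python3 -m inch '[-0.08,0.12,0,0,0,0.14,-0.16,0.24,0,0,0,0.28,-0.24,0.36,0,0,0,0.42,-0.32,0.48,0,0,0,0.6,-0.4,0.58,0,0,0,0.75]'; python3 -m inch '[-0.1,0.05,0,0,0,0,-0.1,0.05,0,0,0,0,-0.1,0.05,0,0,0,0,-0.1,0.05,0,0,0,0,-0.1,0.05,0,0,0,0]'; python3 go.py .608 -.244 .23 27
python3 - <<'E'
from h import *
m=cams.camera_model("wrist");im=cams.grab_frame("wrist")[:,:,::-1];cv2.imwrite("pics/w1.png",im)
import pickle;pickle.dump(m,open("w1.pkl","wb"))
E
```

```text
clock: 2.23
eef_pos: [0.5913, -0.2037, 0.231]
tcp_rot: [[0.882, 0.471, 0.0], [0.471, -0.882, 0.001], [0.0, -0.0, -1.0]]
contact_force: [0.7, -0.1, 0.4]
finger_gap: 0.0854
clock: 2.65
eef_pos: [0.5709, -0.2294, 0.2315]
tcp_rot: [[0.88, 0.475, 0.0], [0.475, -0.88, 0.0], [0.001, -0.0, -1.0]]
contact_force: [-1.2, 0.2, -0.3]
finger_gap: 0.0855
pos [ 0.5709 -0.2294  0.2315] yaw 28.38 t 2.65 F [-1.18  0.17 -0.28] gap 0.0855
dist 0.0399 shift [0.0856 0.1017 0.0052] turn [-0.0002 -0.0007  0.0307]
```

View pics/w1.png

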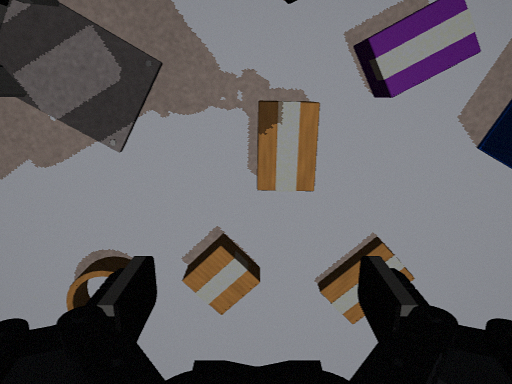

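The wrist picture shows the carton's top with corners near (259,101), (320,102), (315,191), (257,190). The lane plate's near corners are at (163,63) and (122,152).

```bash
cat > f2.py <<'E'
from h import *
import pickle
m=pickle.load(open("w1.pkl","rb"))
H=.042;W=.028
# far-left, far-right, near-right, near-left in image; camera x right
C=[(H,W,.05),(H,-W,.05),(-H,-W,.05),(-H,W,.05)]
px=[(259,101),(320,102),(315,191),(257,190)]
for y0 in(0.47,):
    q,r=fit([(m,C,px)],[.6,-.24,y0]);print(q,np.degrees(q[2]),r.round(1).tolist())
p=[(-.145,.055,.008),(-.145,-.049,.008)]
def bp(u,z):
    E=m["extrinsics"];d=E[:3,:3]@np.array([(u[0]-m["cx"])/m["fx"],-(u[1]-m["cy"])/m["fy"],-1]);return E[:3,3]+d*(z-E[2,3])/d[2]
a,b=bp((163,63),.008),bp((122,152),.008);print(a,b,np.linalg.norm(a-b))
print("pred lane corners",place([.5705,.048,1.565],p))
E
python3 f2.py
```

```text
[ 0.6074202  -0.24224546  0.48123983] 27.573011044206144 [[-0.4, -0.2], [0.5, -0.2], [-0.3, 0.2], [0.2, 0.3]]
[ 0.6177933  -0.09769831  0.008     ] [ 0.51569433 -0.09539123  0.008     ] 0.10212502425061185
pred lane corners [[ 0.51466046 -0.09667877  0.008     ]
 [ 0.61865871 -0.09728158  0.008     ]]
```

```bash
python3 go.py .6075 -.2425 .12 27.5;  python3 -m inch '[0.04,0.05,0.1,0,0,0.02,0.08,0.1,0.2,0,0,0.02,0.085,0.097,0.3,0,0,0.02,0.085,0.097,0.36,0,0,0.02,0.085,0.097,0.37,0,0,0.02]'; python3 go.py .6075 -.2425 .015 27.5
```

```text
pos [ 0.571  -0.2294  0.2317] yaw 28.39 t 2.7 F [ 0.86 -0.55  0.21] gap 0.0853
dist 0.1183 shift [0.0862 0.0962 0.3725] turn [ 0.0004 -0.0008  0.0198]
clock: 3.12
eef_pos: [0.6041, -0.2416, 0.1152]
tcp_rot: [[0.887, 0.461, -0.008], [0.461, -0.887, 0.005], [-0.005, -0.008, -1.0]]
contact_force: [-0.1, -0.4, -0.2]
finger_gap: 0.0852
pos [ 0.6041 -0.2416  0.1152] yaw 27.46 t 3.12 F [-0.13 -0.39 -0.22] gap 0.0852
dist 0.1002 shift [0.0104 0.0105 0.3338] turn [-0.01    0.0063 -0.0009]
```

```bash
python3 -m inch '[0,0,0,0,0,0,0,0,0.04,0,0,0,0,0,0.1,0,0,0,0,0,0.16,0,0,0,0,0,0.16,0,0,0]'; python3 go.py .6075 -.2425 .015 27.5
```

```text
clock: 3.53
eef_pos: [0.6052, -0.2439, 0.0702]
tcp_rot: [[0.888, 0.459, -0.003], [0.459, -0.888, 0.002], [-0.002, -0.003, -1.0]]
contact_force: [-0.8, 0.7, -1.1]
finger_gap: 0.0855
pos [ 0.6052 -0.2439  0.0702] yaw 27.34 t 3.53 F [-0.81  0.7  -1.12] gap 0.0855
dist 0.0553 shift [ 9.300e-03 -1.000e-04  1.841e-01] turn [-0.0038  0.0025 -0.0035]
```

```bash
python3 -m inch '[0.005,0,0.05,0,0,0,0.007,0,0.1,0,0,0,0.007,0,0.15,0,0,0,0.007,0,0.18,0,0,0,0.007,0,0.18,0,0,0]'; python3 -m inch '[0,0,0,0,0,0,0,0,0,0,0,0,0,0,0,0,0,0,0,0,0,0,0,0,0,0,0,0,0,0]' -1 40;python3 -m inch '[0,0,0,0,0,0,0,0,0,0,0,0,0,0,0,0,0,0,0,0,0,0,0,0,0,0,0,0,0,0]';  python3 go.py .6075 -.2425 .015 27.5
```

```text
clock: 3.95
eef_pos: [0.6062, -0.2427, 0.0148]
tcp_rot: [[0.888, 0.459, -0.005], [0.459, -0.888, 0.003], [-0.003, -0.005, -1.0]]
contact_force: [-0.2, 0.4, -1.4]
finger_gap: 0.0851
clock: 4.37
eef_pos: [0.6093, -0.2445, 0.0193]
tcp_rot: [[0.888, 0.459, 0.002], [0.459, -0.888, -0.001], [0.001, 0.002, -1.0]]
contact_force: [0.6, -1.1, 1.1]
finger_gap: 0.0553
clock: 4.78
eef_pos: [0.6093, -0.2445, 0.0193]
tcp_rot: [[0.888, 0.459, 0.002], [0.459, -0.888, -0.001], [0.001, 0.002, -1.0]]
contact_force: [1.0, -0.7, 6.0]
finger_gap: 0.055
pos [ 0.6093 -0.2445  0.0193] yaw 27.32 t 4.78 F [ 1.01 -0.66  6.04] gap 0.055
dist 0.0051 shift [-0.0024 -0.0087  0.0144] turn [ 0.0021 -0.0015 -0.0041]
```

```bash
python3 -m inch '[0,0,-0.03,0,0,0,0,0,-0.1,0,0,0,0,0,-0.2,0,0,0,0,0,-0.28,0,0,0,0,0,-0.28,0,0,0]'; python3 go.py .5703 -.0385 .1 89.4
```

```text
clock: 5.2
eef_pos: [0.6115, -0.2457, 0.1078]
tcp_rot: [[0.888, 0.459, 0.008], [0.459, -0.888, -0.005], [0.005, 0.008, -1.0]]
contact_force: [2.6, -1.2, -1.5]
finger_gap: 0.0555
pos [ 0.6115 -0.2457  0.1078] yaw 27.33 t 5.2 F [ 2.65 -1.23 -1.51] gap 0.0555
dist 0.2114 shift [ 0.195  -0.6769  0.0218] turn [ 1.2400e-02 -3.0000e-04 -1.3793e+00]
```

```bash
python3 -m inch '[0.02,-0.07,0,0,0,-0.14,0.04,-0.14,0,0,0,-0.28,0.06,-0.21,0,0,0,-0.42,0.08,-0.28,0,0,0,-0.56,0.1,-0.35,0,0,0,-0.69]'; python3 go.py .5703 -.0385 .1 89.4
```

```text
clock: 5.62
eef_pos: [0.5847, -0.1354, 0.0998]
tcp_rot: [[0.52, 0.854, -0.004], [0.854, -0.52, 0.002], [-0.001, -0.004, -1.0]]
contact_force: [0.1, -0.1, -2.4]
finger_gap: 0.0554
pos [ 0.5847 -0.1354  0.0998] yaw 58.66 t 5.62 F [ 0.1  -0.05 -2.38] gap 0.0554
dist 0.098 shift [ 2.509e-01 -2.092e-01  2.000e-04] turn [-5.900e-03 -4.000e-04 -6.831e-01]
```

```bash
python3 -m inch '[0.05,-0.04,0,0,0,-0.14,0.1,-0.08,0,0,0,-0.28,0.15,-0.12,0,0,0,-0.42,0.2,-0.16,0,0,0,-0.56,0.24,-0.2,0,0,0,-0.67]'; python3 -m inch '[0,0,0,0,0,0,0,0,0,0,0,0,0,0,0,0,0,0,0,0,0,0,0,0,0,0,0,0,0,0]'; python3 go.py .5703 -.0385 .035 89.4
python3 - <<'E'
from h import *
import pickle
m=cams.camera_model("wrist");im=cams.grab_frame("wrist")[:,:,::-1];cv2.imwrite("pics/w2.png",im)
pickle.dump(m,open("w2.pkl","wb"))
E
```

```text
clock: 6.03
eef_pos: [0.5717, -0.0426, 0.1001]
tcp_rot: [[0.02, 1.0, -0.004], [1.0, -0.02, 0.001], [0.001, -0.004, -1.0]]
contact_force: [-0.7, 0.3, -1.7]
finger_gap: 0.0555
clock: 6.45
eef_pos: [0.5736, -0.0451, 0.102]
tcp_rot: [[0.027, 1.0, -0.0], [1.0, -0.027, -0.0], [-0.0, -0.0, -1.0]]
contact_force: [-0.3, 0.4, -3.2]
finger_gap: 0.0554
pos [ 0.5736 -0.0451  0.102 ] yaw 88.43 t 6.45 F [-0.28  0.36 -3.19] gap 0.0554
dist 0.0674 shift [ 0.0216 -0.0116  0.2233] turn [-0.0004  0.0002 -0.0216]
```

View pics/w2.png

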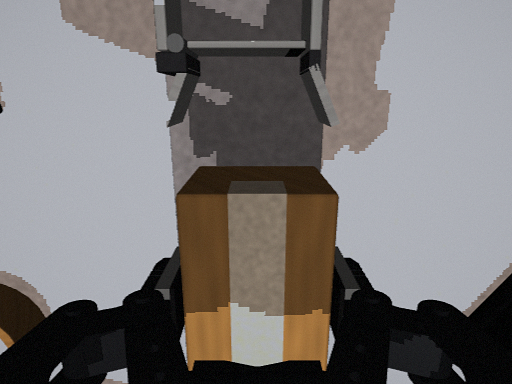

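Gate and flare walls are ahead of the held carton: hinge post top at (175,42), leaf along row 44 from column 187 to 305. I'll check the lane pose from this view.

```bash
cat > f3.py <<'E'
from h import *
import pickle
m=pickle.load(open("w2.pkl","rb"))
def bp(u,z):
    E=m["extrinsics"];d=E[:3,:3]@np.array([(u[0]-m["cx"])/m["fx"],-(u[1]-m["cy"])/m["fy"],-1]);return E[:3,3]+d*(z-E[2,3])/d[2]
q=np.array([.5712,.0485,np.radians(89.2)])
c,s=np.cos(q[2]),np.sin(q[2])
for n,u,z in [("post",(175,42),.054),("leafL",(187,44),.05),("leafR",(305,44),.05),("wallL",(166,0),.05),("wallRin",(311,20),.05),("wallRin0",(313,0),.05)]:
    w=bp(u,z);d=w[:2]-q[:2];print(n,w.round(4),"lane",np.array([c*d[0]+s*d[1],-s*d[0]+c*d[1]]).round(4))
P=place(q,[(.003,.037,.054),(0.003,-.03,.05),(-.038,.0455,.05),(-.038,-.0455,.05),(-.145,.055,.008),(-.145,-.049,.008),(.15,.042,.05),(.06,-.032,.05),(.06,.042,.05)])
print(proj(m,P).round(0))
E
python3 f3.py
python3 - <<'E'
import cv2
i=cv2.imread("pics/w2.png")[0:140,140:350];cv2.imwrite("pics/w2c.png",cv2.convertScaleAbs(cv2.resize(i,None,fx=3.8,fy=3.8),alpha=1.6))
E
```

```text
post [0.5354 0.0549 0.054 ] lane [0.0059 0.0359]
leafL [0.5407 0.0544 0.05  ] lane [0.0054 0.0306]
leafR [0.6019 0.0527 0.05  ] lane [ 0.0046 -0.0307]
wallL [0.5318 0.075  0.05  ] lane [0.0259 0.0397]
wallRin [0.6048 0.0639 0.05  ] lane [ 0.0159 -0.0334]
wallRin0 [0.6057 0.073  0.05  ] lane [ 0.025  -0.0341]
[[ 173.   48.]
 [ 304.   47.]
 [ 166.  129.]
 [ 330.  127.]
 [ 180.  267.]
 [ 317.  265.]
 [ 133. -348.]
 [ 311.  -83.]
 [ 155.  -81.]]
```

View pics/w2c.png

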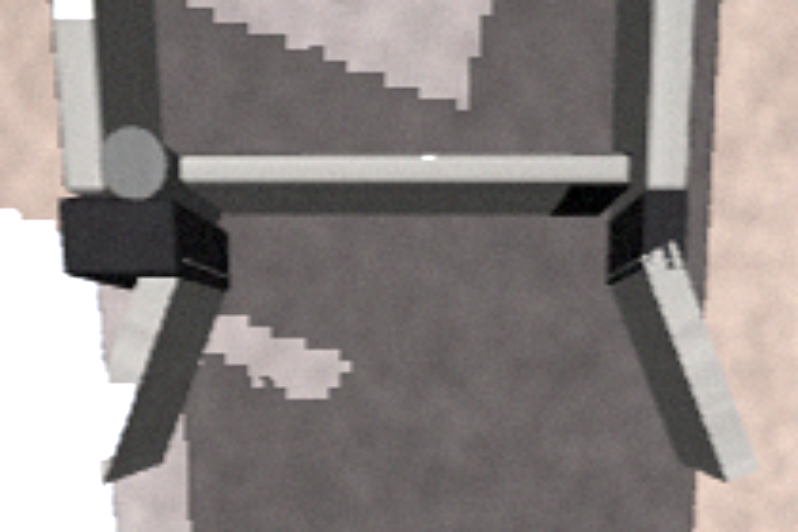

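```bash
python3 -m inch '[0.02,-0.01,0.05,0,0,-0.01,0.025,-0.01,0.1,0,0,-0.01,0.025,-0.01,0.15,0,0,-0.01,0.025,-0.01,0.2,0,0,-0.01,0.025,-0.01,0.22,0,0,-0.01]'; python3 -m inch '[0,0,0,0,0,0,0,0,0,0,0,0,0,0,0,0,0,0,0,0,0,0,0,0,0,0,0,0,0,0]'; python3 go.py .5703 -.0385 .0273 88.8
```

```text
clock: 6.92
eef_pos: [0.5693, -0.0368, 0.0341]
tcp_rot: [[0.019, 1.0, -0.004], [1.0, -0.019, 0.001], [0.001, -0.004, -1.0]]
contact_force: [-0.0, 0.3, -3.3]
finger_gap: 0.0551
clock: 7.33
eef_pos: [0.5718, -0.0369, 0.0374]
tcp_rot: [[0.018, 1.0, 0.002], [1.0, -0.018, -0.001], [-0.0, 0.002, -1.0]]
contact_force: [-0.4, 1.8, -2.3]
finger_gap: 0.0553
pos [ 0.5718 -0.0369  0.0374] yaw 88.97 t 7.33 F [-0.4   1.84 -2.31] gap 0.0553
dist 0.0104 shift [-0.0055 -0.005   0.0338] turn [0.0028 0.0006 0.0038]
```

```bash
python3 -m inch '[0,0,0.007,0,0,0,0,0,0.014,0,0,0,0,0,0.021,0,0,0,0,0,0.028,0,0,0,0,0,0.028,0,0,0]';  python3 go.py .5703 -.0385 .0273 88.8;python3 -m inch '[0,0,0,0,0,0,0,0,0,0,0,0,0,0,0,0,0,0,0,0,0,0,0,0,0,0,0,0,0,0]'; python3 go.py .5703 -.0385 .0273 88.8
```

```text
clock: 7.75
eef_pos: [0.5707, -0.0366, 0.0275]
tcp_rot: [[0.018, 1.0, -0.0], [1.0, -0.018, 0.0], [0.0, -0.0, -1.0]]
contact_force: [-0.3, -0.1, -2.1]
finger_gap: 0.0553
pos [ 0.5707 -0.0366  0.0275] yaw 88.97 t 7.75 F [-0.26 -0.12 -2.07] gap 0.0553
dist 0.002 shift [-0.0065 -0.0013  0.0007] turn [-0.0004 -0.0001  0.0039]
clock: 8.17
eef_pos: [0.5708, -0.0366, 0.0279]
tcp_rot: [[0.018, 1.0, -0.0], [1.0, -0.018, 0.0], [0.0, -0.0, -1.0]]
contact_force: [0.0, 1.1, -2.6]
finger_gap: 0.0554
pos [ 0.5708 -0.0366  0.0279] yaw 88.97 t 8.17 F [ 0.01  1.06 -2.62] gap 0.0554
dist 0.002 shift [-0.0063 -0.0016  0.0019] turn [-0.     -0.      0.0038]
```

Not in contact yet, so I'll lower in small steps.

```bash
python3 -m inch '[0,0,0.003,0,0,0,0,0,0.006,0,0,0,0,0,0.006,0,0,0,0,0,0.006,0,0,0,0,0,0.006,0,0,0]';  python3 -m inch '[0,0,0.003,0,0,0,0,0,0.005,0,0,0,0,0,0.005,0,0,0,0,0,0.005,0,0,0,0,0,0.005,0,0,0]'
```

```text
clock: 8.58
eef_pos: [0.5713, -0.0367, 0.0273]
tcp_rot: [[0.018, 1.0, 0.001], [1.0, -0.018, -0.0], [-0.0, 0.001, -1.0]]
contact_force: [-2.8, -0.3, 5.2]
finger_gap: 0.0554
clock: 9.0
eef_pos: [0.5716, -0.0368, 0.0273]
tcp_rot: [[0.018, 1.0, 0.001], [1.0, -0.018, -0.0], [-0.0, 0.001, -1.0]]
contact_force: [-5.5, 1.4, 13.7]
finger_gap: 0.0553
```

It's resting on the floor. I'll ease off and open.

```bash
python3 -m inch '[0,0,-0.003,0,0,0,0,0,-0.006,0,0,0,0,0,-0.006,0,0,0,0,0,-0.006,0,0,0,0,0,-0.006,0,0,0]';  python3 -m inch '[0,0,0,0,0,0,0,0,0,0,0,0,0,0,0,0,0,0,0,0,0,0,0,0,0,0,0,0,0,0]' 1;  python3 -m inch '[0,0,0,0,0,0,0,0,-0.08,0,0,0,0,0,-0.2,0,0,0,0,0,-0.32,0,0,0,0,0,-0.4,0,0,0]'
python3 - <<'E'
from h import *
import pickle
for n in ("wrist","top","scene"):
    m=cams.camera_model(n);im=cams.grab_frame(n)[:,:,::-1];cv2.imwrite(f"pics/w3_{n}.png",im)
    if n=="wrist":pickle.dump(m,open("w3.pkl","wb"))
E
```

```text
clock: 9.42
eef_pos: [0.5716, -0.0367, 0.0273]
tcp_rot: [[0.018, 1.0, 0.001], [1.0, -0.018, -0.0], [-0.0, 0.001, -1.0]]
contact_force: [-1.2, -0.5, 6.9]
finger_gap: 0.0556
clock: 9.83
eef_pos: [0.5706, -0.0366, 0.026]
tcp_rot: [[0.018, 1.0, -0.0], [1.0, -0.018, 0.0], [0.0, -0.0, -1.0]]
contact_force: [0.4, -0.2, 1.1]
finger_gap: 0.0855
clock: 10.25
eef_pos: [0.5722, -0.0369, 0.1497]
tcp_rot: [[0.018, 1.0, 0.004], [1.0, -0.018, -0.001], [-0.001, 0.004, -1.0]]
contact_force: [0.6, -0.4, 0.7]
finger_gap: 0.0855
```

View pics/w3_wrist.png

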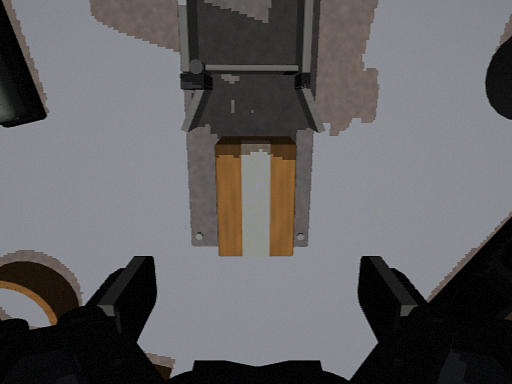

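View pics/w3_scene.png

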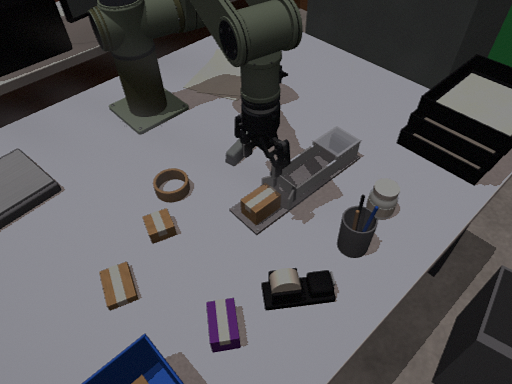

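The carton stands upright on the apron: top corners near (215,156), (296,156), (294,256), (218,256), plate corners (191,246), (308,246), hinge post (196,66), gate shut along row 68. I'll refit both poses from this one view.

```bash
cat > f4.py <<'E'
from h import *
import pickle
m=pickle.load(open("w3.pkl","rb"))
H=.042;W=.028;z=.058
C=[(H,W,z),(H,-W,z),(-H,-W,z),(-H,W,z)]
q,r=fit([(m,C,[(215,156),(296,156),(294,256),(218,256)])],[.57,-.04,1.56]);print("carton",q,np.degrees(q[2]),r.round(1).tolist())
L=[(-.145,.055,.008),(-.145,-.049,.008),(.003,.037,.054),(.003,-.030,.05)]
a,r=fit([(m,L,[(191,246),(308,246),(196,66),(298,68)])],[.57,.05,1.56]);print("lane",a,np.degrees(a[2]),r.round(1).tolist())
d=q[:2]-a[:2];c,s=np.cos(a[2]),np.sin(a[2]);print("carton in lane",c*d[0]+s*d[1],-s*d[0]+c*d[1])
E
python3 f4.py; python3 go.py .572 -.0365 .16 88.8
```

```text
carton [ 0.57233115 -0.04481178  1.55654224] 89.18330092032123 [[-0.5, -1.3], [0.5, -1.6], [-0.8, 9.3], [0.8, 9.6]]
lane [0.57219385 0.05085898 1.54733829] 88.65595352874887 [[0.5, 0.2], [-0.7, 0.6], [-0.3, 0.1], [0.5, -0.7]]
carton in lane -0.0956412099764683 -0.002381308166748584
pos [ 0.5731 -0.0371  0.1496] yaw 88.98 t 10.4 F [ 0.45 -0.58 -0.71] gap 0.0853
dist 0.0105 shift [ 0.0018 -0.0034 -0.0347] turn [0.0085 0.0017 0.0039]
```

```bash
sed -i 's/\[(215,156),(296,156),/[(216,142),(297,142),/' f4.py; python3 f4.py
python3 - <<'E'
import cv2
i=cv2.imread("pics/w3_wrist.png")[50:270,170:330];cv2.imwrite("pics/w3c.png",cv2.convertScaleAbs(cv2.resize(i,None,fx=2.7,fy=2.7),alpha=2.2))
E
```

```text
carton [ 0.57281593 -0.03656974  1.55002874] 88.81010500144454 [[-1.0, 0.3], [0.8, 0.5], [-0.4, -0.4], [0.5, -0.6]]
lane [0.57219385 0.05085898 1.54733829] 88.65595352874887 [[0.5, 0.2], [-0.7, 0.6], [-0.3, 0.1], [0.5, -0.7]]
carton in lane -0.08739006631827112 -0.0026726303237937605
```

View pics/w3c.png

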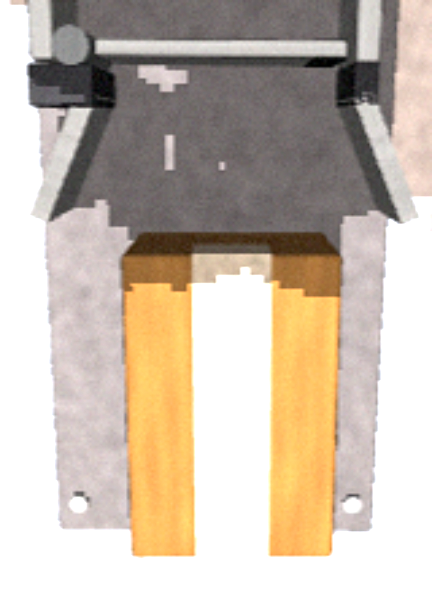

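Carton sits at lane (-87, -3) mm, aligned with the lane. Next I'll narrow the fingers and go behind it.

```bash
python3 go.py .5703 -.1171 .15 88.66; python3 -m inch '[-0.08,0,0,0,0,0,-0.16,0,0,0,0,0,-0.24,0.006,0,0,0,0,-0.27,0.006,0,0,0,0.005,-0.27,0.006,0,0,0,0.005]' -0.65; python3 -m inch '[0,0,0,0,0,0,0,0,0.08,0,0,0,0,0,0.18,0,0,0,0,0,0.25,0,0,0,0,0,0.25,0,0,0]';python3 go.py .5703 -.1171 .016 88.66
```

```text
pos [ 0.5731 -0.0371  0.1496] yaw 88.98 t 10.4 F [ 0.45 -0.58 -0.71] gap 0.0853
dist 0.0801 shift [-0.2669 -0.0045 -0.0011] turn [0.0085 0.0017 0.007 ]
clock: 10.82
eef_pos: [0.5701, -0.1192, 0.1446]
tcp_rot: [[0.025, 1.0, -0.003], [1.0, -0.025, 0.001], [0.001, -0.003, -1.0]]
contact_force: [-0.1, 0.7, -0.4]
finger_gap: 0.0257
clock: 11.23
eef_pos: [0.5663, -0.1143, 0.0656]
tcp_rot: [[0.02, 1.0, -0.011], [1.0, -0.02, 0.005], [0.004, -0.011, -1.0]]
contact_force: [-0.5, 0.4, -0.9]
finger_gap: 0.0152
pos [ 0.5663 -0.1143  0.0656] yaw 88.83 t 11.23 F [-0.53  0.42 -0.93] gap 0.0152
dist 0.0498 shift [-0.0098  0.0153  0.1652] turn [-0.0145 -0.0057  0.0038]
```

```bash
python3 -m inch '[0,0,0.02,0,0,0,0,0,0.06,0,0,0,0,0,0.1,0,0,0,0,0,0.13,0,0,0,0,0,0.13,0,0,0]';python3 go.py .5703 -.1171 .016 88.66;python3 -m inch '[0,0,0,0,0,0,0,0,0,0,0,0,0,0,0,0,0,0,0,0,0,0,0,0,0,0,0,0,0,0]' ;python3 go.py .5703 -.1171 .016 88.66
```

```text
clock: 11.65
eef_pos: [0.5696, -0.117, 0.0303]
tcp_rot: [[0.022, 1.0, -0.004], [1.0, -0.022, 0.001], [0.001, -0.004, -1.0]]
contact_force: [-0.9, 0.3, -0.4]
finger_gap: 0.0149
pos [ 0.5696 -0.117   0.0303] yaw 88.75 t 11.65 F [-0.93  0.3  -0.38] gap 0.0149
dist 0.0143 shift [-0.0005  0.0024  0.0475] turn [-0.0045 -0.0016  0.002 ]
clock: 12.07
eef_pos: [0.5716, -0.1178, 0.033]
tcp_rot: [[0.022, 1.0, 0.001], [1.0, -0.022, -0.0], [-0.0, 0.001, -1.0]]
contact_force: [0.3, 0.3, -1.0]
finger_gap: 0.0147
pos [ 0.5716 -0.1178  0.033 ] yaw 88.75 t 12.07 F [ 0.26  0.34 -1.01] gap 0.0147
dist 0.0171 shift [ 0.0024 -0.0046  0.0567] turn [0.0014 0.0005 0.0019]
```

```bash
python3 -m inch '[0,0,0.02,0,0,0,0,0,0.04,0,0,0,0,0,0.05,0,0,0,0.02,0,0.05,0,0,0.002,0.04,0,0.05,0,0,0.002]'; python3 -m inch '[0.01,0,0,0,0,0,0.02,0,0,0,0,0,0.03,0,0,0,0,0,0.04,0,0,0,0,0,0.05,0,0,0,0,0]'; python3 go.py .5703 -.1171 .018 88.66
```

```text
clock: 12.48
eef_pos: [0.5709, -0.1052, 0.0167]
tcp_rot: [[0.024, 1.0, -0.001], [1.0, -0.024, 0.001], [0.001, -0.001, -1.0]]
contact_force: [0.5, 0.3, -0.5]
finger_gap: 0.0151
clock: 12.9
eef_pos: [0.572, -0.0905, 0.0176]
tcp_rot: [[0.023, 1.0, 0.0], [1.0, -0.023, -0.001], [-0.001, 0.0, -1.0]]
contact_force: [0.7, -0.9, -0.5]
finger_gap: 0.0151
pos [ 0.572  -0.0905  0.0176] yaw 88.67 t 12.9 F [ 0.69 -0.94 -0.55] gap 0.0151
dist 0.0266 shift [-0.0888 -0.0036 -0.0012] turn [0.0006 0.0007 0.0003]
```

```bash
python3 -m inch '[0.016,0,0,0,0,0,0.032,0,0,0,0,0,0.048,0,0,0,0,0,0.064,0,0,0,0,0,0.08,0,0,0,0,0]'; python3 -m inch '[0.016,0,0,0,0,0,0.032,0,0,0,0,0,0.048,0,0,0,0,0,0.064,0,0,0,0,0,0.08,0,0,0,0,0]'; python3 go.py .5703 -.1171 .018 88.66
python3 - <<'E'
from h import *
cv2.imwrite("pics/p1.png",cams.grab_frame("wrist")[:,:,::-1])
E
```

```text
clock: 13.32
eef_pos: [0.5724, -0.0662, 0.0174]
tcp_rot: [[0.023, 1.0, 0.0], [1.0, -0.023, -0.0], [-0.0, 0.0, -1.0]]
contact_force: [-0.2, -1.8, -0.3]
finger_gap: 0.0148
clock: 13.73
eef_pos: [0.5734, -0.0431, 0.0176]
tcp_rot: [[0.023, 1.0, 0.001], [1.0, -0.023, -0.002], [-0.002, 0.001, -1.0]]
contact_force: [1.5, -7.3, 0.8]
finger_gap: 0.015
pos [ 0.5734 -0.0431  0.0176] yaw 88.7 t 13.73 F [ 1.45 -7.35  0.84] gap 0.015
dist 0.0741 shift [-0.2469 -0.0048 -0.0008] turn [0.0015 0.0025 0.001 ]
```

View pics/p1.png

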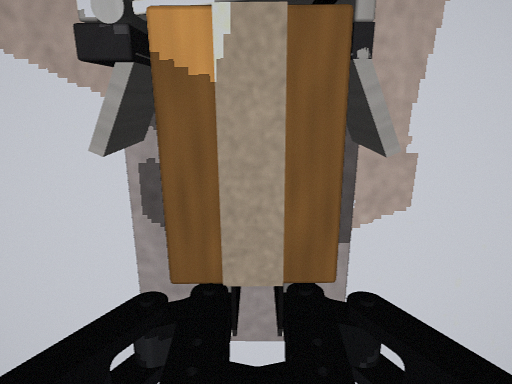

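The carton is entering squarely between the posts: front at row 3, sides at columns 148 and 352, just meeting the leaf. 7 N is somewhat high, so I'll go on gently.

```bash
python3 -m inch '[0.008,0,0,0,0,0,0.016,0,0,0,0,0,0.024,0,0,0,0,0,0.032,0,0,0,0,0,0.04,0,0,0,0,0]'; python3 go.py .5703 -.1171 .018 88.66; python3 -m inch '[0.008,0,0,0,0,0,0.016,0,0,0,0,0,0.024,0,0,0,0,0,0.032,0,0,0,0,0,0.04,0,0,0,0,0]'
python3 - <<'E'
from h import *
cv2.imwrite("pics/p2.png",cams.grab_frame("wrist")[:,:,::-1])
E
```

```text
clock: 14.2
eef_pos: [0.5756, -0.0339, 0.0188]
tcp_rot: [[0.023, 1.0, 0.005], [1.0, -0.023, -0.005], [-0.005, 0.005, -1.0]]
contact_force: [0.6, -10.6, 1.2]
finger_gap: 0.015
pos [ 0.5756 -0.0339  0.0188] yaw 88.68 t 14.2 F [  0.64 -10.57   1.24] gap 0.015
dist 0.0834 shift [-0.2777 -0.0113  0.0042] turn [0.0064 0.0068 0.0004]
clock: 14.62
eef_pos: [0.5753, -0.0213, 0.0186]
tcp_rot: [[0.024, 1.0, 0.004], [1.0, -0.024, -0.004], [-0.004, 0.004, -1.0]]
contact_force: [1.7, -9.6, 1.2]
finger_gap: 0.0149
```

View pics/p2.png

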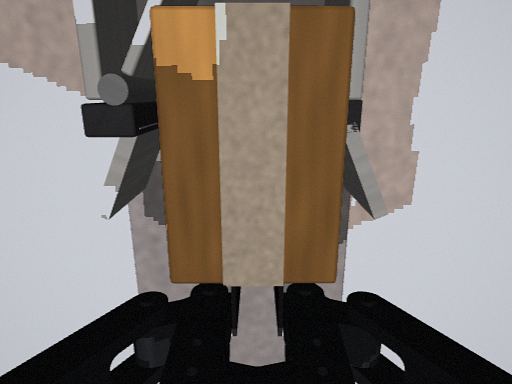

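The leaf is swinging open, seen at (140,40). The carton has drifted about 3 mm right and rubs the right post near (352,112), so I'll shift slightly left while pushing.

```bash
python3 -m inch '[0.01,-0.004,0,0,0,0,0.02,-0.008,0,0,0,0,0.03,-0.008,0,0,0,0,0.04,-0.008,0,0,0,0,0.05,-0.008,0,0,0,0]'; python3 go.py .5703 -.1171 .018 88.66; python3 -m inch '[0.01,0,0,0,0,0,0.02,0,0,0,0,0,0.03,0,0,0,0,0,0.04,0,0,0,0,0,0.05,0,0,0,0,0]'; python3 go.py .5703 -.1171 .018 88.66
```

```text
clock: 15.08
eef_pos: [0.5729, -0.0049, 0.0182]
tcp_rot: [[0.024, 1.0, 0.003], [1.0, -0.024, -0.002], [-0.002, 0.003, -1.0]]
contact_force: [1.2, -6.3, 0.8]
finger_gap: 0.0148
pos [ 0.5729 -0.0049  0.0182] yaw 88.61 t 15.08 F [ 1.23 -6.28  0.77] gap 0.0148
dist 0.1122 shift [-0.374   0.0004  0.0013] turn [ 0.0039  0.0025 -0.0011]
clock: 15.5
eef_pos: [0.5719, 0.0113, 0.0175]
tcp_rot: [[0.024, 1.0, 0.0], [1.0, -0.024, -0.0], [-0.0, 0.0, -1.0]]
contact_force: [1.2, -4.5, 0.7]
finger_gap: 0.0149
pos [0.5719 0.0113 0.0175] yaw 88.64 t 15.5 F [ 1.17 -4.47  0.66] gap 0.0149
dist 0.1285 shift [-0.4281  0.0048 -0.0017] turn [ 0.0003  0.0003 -0.0005]
```

```bash
python3 -m inch '[0.012,0,0,0,0,0,0.024,0,0,0,0,0,0.036,0,0,0,0,0,0.048,0,0,0,0,0,0.06,0,0,0,0,0]'; python3 go.py .5703 -.1171 .018 88.66
python3 - <<'E'
from h import *
cv2.imwrite("pics/p3.png",cams.grab_frame("wrist")[:,:,::-1])
E
```

```text
clock: 15.92
eef_pos: [0.5722, 0.03, 0.0174]
tcp_rot: [[0.023, 1.0, 0.0], [1.0, -0.023, 0.0], [0.0, 0.0, -1.0]]
contact_force: [0.4, -3.2, 0.4]
finger_gap: 0.0151
pos [0.5722 0.03   0.0174] yaw 88.67 t 15.92 F [ 0.38 -3.2   0.45] gap 0.0151
dist 0.1471 shift [-0.4902  0.0051 -0.0021] turn [ 0.     -0.0002  0.0002]
```

View pics/p3.png

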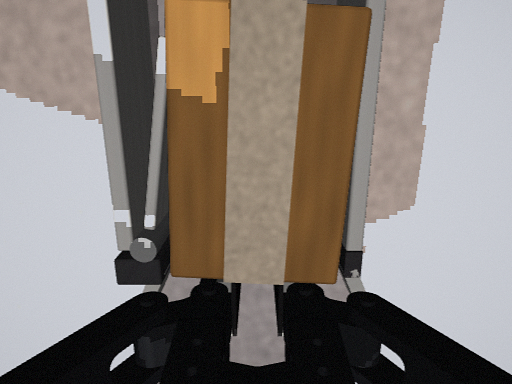

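The leaf lies along the carton's left side, (150,220) to (163,40). The carton is half through the gate, turned a degree or two. The fingers enter the gateway next, so I'll watch the force.

```bash
python3 -m inch '[0.012,0,0,0,0,0,0.024,0,0,0,0,0,0.036,0,0,0,0,0,0.048,0,0,0,0,0,0.06,0,0,0,0,0]'; python3 -m inch '[0.012,0,0,0,0,0,0.024,0,0,0,0,0,0.036,0,0,0,0,0,0.048,0,0,0,0,0,0.06,0,0,0,0,0]'
python3 - <<'E'
from h import *
cv2.imwrite("pics/p4.png",cams.grab_frame("wrist")[:,:,::-1])
E
```

```text
clock: 16.38
eef_pos: [0.5723, 0.0478, 0.0172]
tcp_rot: [[0.023, 1.0, -0.001], [1.0, -0.023, 0.0], [0.0, -0.001, -1.0]]
contact_force: [0.1, -3.2, -0.7]
finger_gap: 0.0149
clock: 16.8
eef_pos: [0.5728, 0.0657, 0.0173]
tcp_rot: [[0.023, 1.0, -0.001], [1.0, -0.023, -0.0], [-0.0, -0.001, -1.0]]
contact_force: [0.3, -4.0, 0.1]
finger_gap: 0.0148
```

View pics/p4.png

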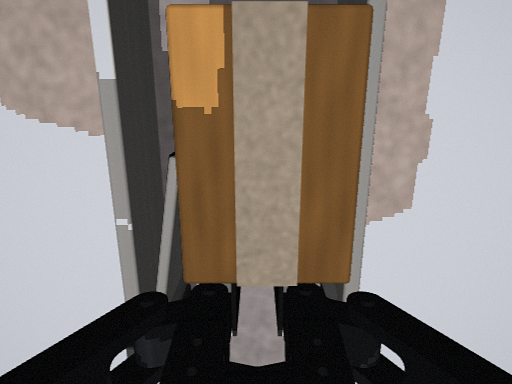

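The carton is straight now, the leaf touches its left side (172,155), and the force is about 4 N. Continuing.

```bash
python3 -m inch '[0.012,0,0,0,0,0,0.024,0,0,0,0,0,0.036,0,0,0,0,0,0.048,0,0,0,0,0,0.06,0,0,0,0,0]'; python3 -m inch '[0.012,0,0,0,0,0,0.024,0,0,0,0,0,0.036,0,0,0,0,0,0.048,0,0,0,0,0,0.06,0,0,0,0,0]'; python3 go.py .5703 -.1171 .018 88.66
```

```text
clock: 17.27
eef_pos: [0.5732, 0.0837, 0.0173]
tcp_rot: [[0.023, 1.0, -0.001], [1.0, -0.023, -0.0], [-0.0, -0.001, -1.0]]
contact_force: [-0.4, -3.3, -0.4]
finger_gap: 0.015
clock: 17.68
eef_pos: [0.5737, 0.1017, 0.0173]
tcp_rot: [[0.023, 1.0, -0.0], [1.0, -0.023, -0.0], [-0.0, -0.0, -1.0]]
contact_force: [-1.1, -3.6, 0.2]
finger_gap: 0.0152
pos [0.5737 0.1017 0.0173] yaw 88.66 t 17.68 F [-1.09 -3.6   0.17] gap 0.0152
dist 0.2189 shift [-0.7295  0.0058 -0.0023] turn [-0.0006  0.0001  0.0001]
```

```bash
python3 -m inch '[0.01,0,0,0,0,0,0.02,0,0,0,0,0,0.03,0,0,0,0,0,0.037,0,0,0,0,0,0.043,0,0,0,0,0]'; python3 -m inch '[0.003,0,0,0,0,0,0.006,0,0,0,0,0,0.009,0,0,0,0,0,0.012,0,0,0,0,0,0.014,0,0,0,0,0]'
python3 - <<'E'
from h import *
cv2.imwrite("pics/p5.png",cams.grab_frame("wrist")[:,:,::-1])
E
```

```text
clock: 18.1
eef_pos: [0.5757, 0.1148, 0.0181]
tcp_rot: [[0.023, 1.0, 0.003], [1.0, -0.023, 0.001], [0.001, 0.003, -1.0]]
contact_force: [2.3, -2.4, -0.2]
finger_gap: 0.0151
clock: 18.52
eef_pos: [0.5745, 0.1185, 0.0175]
tcp_rot: [[0.023, 1.0, 0.0], [1.0, -0.023, -0.0], [0.0, 0.0, -1.0]]
contact_force: [3.2, -2.4, 0.8]
finger_gap: 0.0151
```

View pics/p5.png

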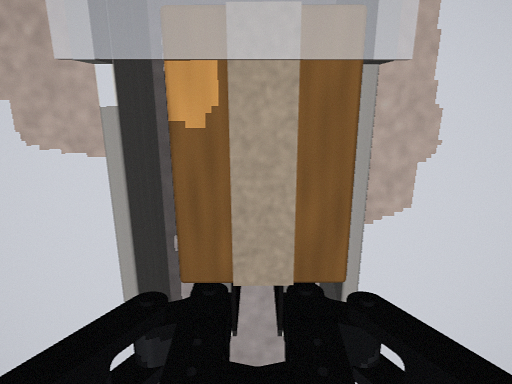

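The carton's front third is under the clear cover (front edge at row 58). The leaf has moved onto the fingers, about 3 N sideways. Now feeling for the buffer in 4 mm calls.

```bash
python3 -m inch '[0.003,0,0,0,0,0,0.006,0,0,0,0,0,0.009,0,0,0,0,0,0.012,0,0,0,0,0,0.014,0,0,0,0,0]'
```

```text
clock: 18.98
eef_pos: [0.5742, 0.1228, 0.0173]
tcp_rot: [[0.023, 1.0, -0.0], [1.0, -0.023, -0.0], [-0.0, -0.0, -1.0]]
contact_force: [3.4, -1.9, 0.3]
finger_gap: 0.0145
```

```bash
python3 -m inch '[0.003,0,0,0,0,0,0.006,0,0,0,0,0,0.009,0,0,0,0,0,0.012,0,0,0,0,0,0.014,0,0,0,0,0]'
```

```text
clock: 19.4
eef_pos: [0.5738, 0.1272, 0.0172]
tcp_rot: [[0.024, 1.0, -0.002], [1.0, -0.024, 0.0], [0.0, -0.002, -1.0]]
contact_force: [-0.1, -1.2, 0.9]
finger_gap: 0.015
```

Run:
```python
from h import *
m=CM["top"]
def bp(u,z):
    E=m["extrinsics"];d=E[:3,:3]@np.array([(u[0]-m["cx"])/m["fx"],-(u[1]-m["cy"])/m["fy"],-1]);return E[:3,3]+d*(z-E[2,3])/d[2]
for c,z in((121.8,.058),(121.8,.03),(138.9,.065)):print(c,z,bp((c,193),z)[1]-.0509)
```

```text
121.8 0.058 0.19175589849395325
121.8 0.03 0.2021374891941583
138.9 0.065 0.14703943783439027
```

```bash
python3 -m inch '[0.003,0,0,0,0,0,0.006,0,0,0,0,0,0.009,0,0,0,0,0,0.012,0,0,0,0,0,0.014,0,0,0,0,0]'
```

```text
clock: 19.82
eef_pos: [0.5739, 0.1313, 0.017]
tcp_rot: [[0.023, 1.0, -0.001], [1.0, -0.023, 0.0], [0.0, -0.001, -1.0]]
contact_force: [-0.5, -0.8, -0.1]
finger_gap: 0.015
```

```bash
python3 -m inch '[0.003,0,0,0,0,0,0.006,0,0,0,0,0,0.009,0,0,0,0,0,0.012,0,0,0,0,0,0.014,0,0,0,0,0]'
```

```text
clock: 20.23
eef_pos: [0.5747, 0.1354, 0.0174]
tcp_rot: [[0.023, 1.0, 0.0], [1.0, -0.023, 0.0], [0.0, 0.0, -1.0]]
contact_force: [0.5, -0.5, 0.1]
finger_gap: 0.0148
```

```bash
python3 -m inch '[0.003,0,0,0,0,0,0.006,0,0,0,0,0,0.009,0,0,0,0,0,0.012,0,0,0,0,0,0.014,0,0,0,0,0]'
```

```text
clock: 20.65
eef_pos: [0.5748, 0.1396, 0.0174]
tcp_rot: [[0.023, 1.0, 0.0], [1.0, -0.023, 0.0], [0.0, 0.0, -1.0]]
contact_force: [0.3, -1.4, -0.5]
finger_gap: 0.0147
```

```bash
python3 -m inch '[0.003,0,0,0,0,0,0.006,0,0,0,0,0,0.009,0,0,0,0,0,0.012,0,0,0,0,0,0.014,0,0,0,0,0]'
```

```text
clock: 21.07
eef_pos: [0.5749, 0.1438, 0.0174]
tcp_rot: [[0.023, 1.0, 0.0], [1.0, -0.023, 0.0], [0.0, 0.0, -1.0]]
contact_force: [-0.2, -0.6, -0.1]
finger_gap: 0.015
```

```bash
python3 -m inch '[0.003,0,0,0,0,0,0.006,0,0,0,0,0,0.009,0,0,0,0,0,0.012,0,0,0,0,0,0.012,0,0,0,0,0]'
```

```text
clock: 21.48
eef_pos: [0.575, 0.1475, 0.0174]
tcp_rot: [[0.023, 1.0, 0.0], [1.0, -0.023, 0.0], [0.0, 0.0, -1.0]]
contact_force: [1.1, 0.1, -0.2]
finger_gap: 0.0149
```

Run:
```python
from h import *
cv2.imwrite("pics/p6.png",cams.grab_frame("wrist")[:,:,::-1])
cv2.imwrite("pics/p6s.png",cv2.convertScaleAbs(cv2.resize(cams.grab_frame("scene")[100:235,225:375,::-1],None,fx=4,fy=4),alpha=1.5))
```

```text
(no output)
```

View pics/p6.png

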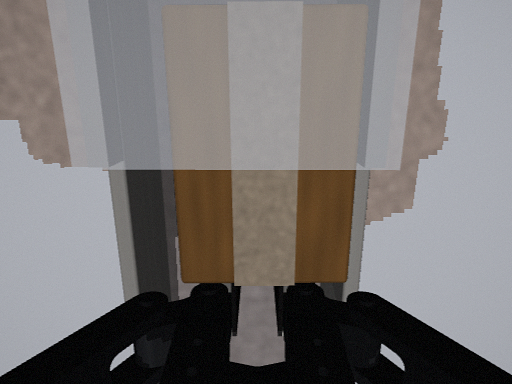

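View pics/p6s.png

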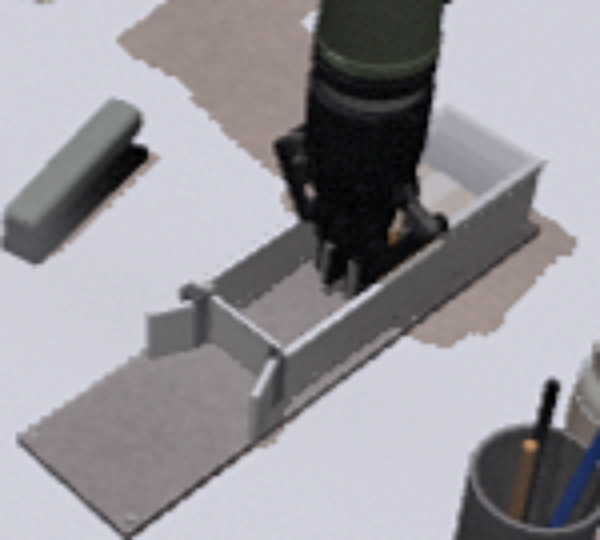

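The gate has already shut behind the fingers and the carton is still against them (trailing edge at row 283). The buffer has not been met yet, so I'll continue.

```bash
python3 -m inch '[0.003,0,0,0,0,0,0.006,0,0,0,0,0,0.009,0,0,0,0,0,0.012,0,0,0,0,0,0.012,0,0,0,0,0]'
```

```text
clock: 22.0
eef_pos: [0.5751, 0.1511, 0.0174]
tcp_rot: [[0.023, 1.0, 0.0], [1.0, -0.023, 0.0], [0.0, 0.0, -1.0]]
contact_force: [0.2, -0.6, 0.3]
finger_gap: 0.0148
```

```bash
python3 -m inch '[0.003,0,0,0,0,0,0.006,0,0,0,0,0,0.009,0,0,0,0,0,0.012,0,0,0,0,0,0.012,0,0,0,0,0]'
```

```text
clock: 22.42
eef_pos: [0.5751, 0.1547, 0.0174]
tcp_rot: [[0.023, 1.0, 0.0], [1.0, -0.023, 0.0], [0.0, 0.0, -1.0]]
contact_force: [0.2, -1.0, -0.7]
finger_gap: 0.0151
```

```bash
python3 -m inch '[0.003,0,0,0,0,0,0.006,0,0,0,0,0,0.009,0,0,0,0,0,0.012,0,0,0,0,0,0.012,0,0,0,0,0]'
```

```text
clock: 22.83
eef_pos: [0.5752, 0.1583, 0.0174]
tcp_rot: [[0.023, 1.0, 0.0], [1.0, -0.023, 0.0], [0.0, 0.0, -1.0]]
contact_force: [0.0, -0.4, 0.6]
finger_gap: 0.0152
```

```bash
python3 -m inch '[0.003,0,0,0,0,0,0.006,0,0,0,0,0,0.009,0,0,0,0,0,0.009,0,0,0,0,0,0.009,0,0,0,0,0]'
```

```text
clock: 23.25
eef_pos: [0.5753, 0.161, 0.0174]
tcp_rot: [[0.023, 1.0, -0.0], [1.0, -0.023, 0.0], [0.0, -0.0, -1.0]]
contact_force: [-0.2, 0.1, 0.1]
finger_gap: 0.0151
```

```bash
python3 -m inch '[0.003,0,0,0,0,0,0.006,0,0,0,0,0,0.009,0,0,0,0,0,0.009,0,0,0,0,0,0.009,0,0,0,0,0]'
```

```text
clock: 23.67
eef_pos: [0.5753, 0.1636, 0.0174]
tcp_rot: [[0.023, 1.0, 0.0], [1.0, -0.023, 0.0], [0.0, 0.0, -1.0]]
contact_force: [0.5, -0.6, -0.2]
finger_gap: 0.015
```

```bash
python3 -m inch '[0.003,0,0,0,0,0,0.006,0,0,0,0,0,0.009,0,0,0,0,0,0.009,0,0,0,0,0,0.009,0,0,0,0,0]'
python3 - <<'E'
from h import *
cv2.imwrite("pics/p7.png",cams.grab_frame("wrist")[:,:,::-1])
E
```

```text
clock: 24.08
eef_pos: [0.5753, 0.1653, 0.0174]
tcp_rot: [[0.023, 1.0, -0.001], [1.0, -0.023, -0.001], [-0.001, -0.001, -1.0]]
contact_force: [-1.1, -5.5, 1.8]
finger_gap: 0.0153
```

View pics/p7.png

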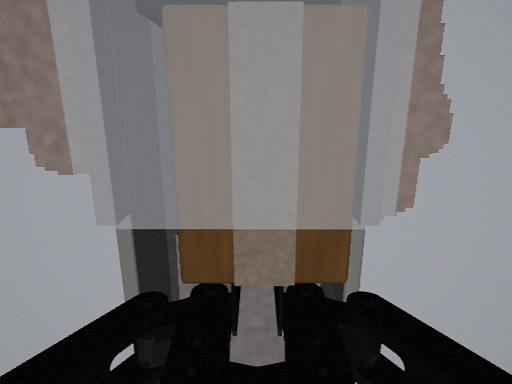

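Contact: the force rose from 0.6 to 5.5 N while the carton stayed against the fingers (row 283). I'll add about 1.5 mm and hold.

```bash
python3 -m inch '[0.002,0,0,0,0,0,0.004,0,0,0,0,0,0.006,0,0,0,0,0,0.006,0,0,0,0,0,0.006,0,0,0,0,0]'
```

```text
clock: 24.55
eef_pos: [0.5752, 0.1661, 0.0174]
tcp_rot: [[0.023, 1.0, -0.001], [1.0, -0.023, -0.003], [-0.003, -0.001, -1.0]]
contact_force: [-2.1, -7.9, 1.5]
finger_gap: 0.0151
```

```bash
python3 -m inch '[0.002,0,0,0,0,0,0.004,0,0,0,0,0,0.006,0,0,0,0,0,0.006,0,0,0,0,0,0.006,0,0,0,0,0]';python3 -m inch '[0,0,0,0,0,0,0,0,0,0,0,0,0,0,0,0,0,0,0,0,0,0,0,0,0,0,0,0,0,0]'
```

```text
clock: 24.97
eef_pos: [0.5752, 0.167, 0.0174]
tcp_rot: [[0.023, 1.0, -0.001], [1.0, -0.023, -0.004], [-0.004, -0.001, -1.0]]
contact_force: [-1.4, -10.4, 3.1]
finger_gap: 0.0147
clock: 25.38
eef_pos: [0.5751, 0.167, 0.0174]
tcp_rot: [[0.023, 1.0, -0.001], [1.0, -0.023, -0.004], [-0.004, -0.001, -1.0]]
contact_force: [-2.1, -9.7, 2.6]
finger_gap: 0.0149
```

Held at about 10 N for 0.8 s. Now easing back slowly, then lifting straight up.

```bash
python3 -m inch '[-0.004,0,0,0,0,0,-0.008,0,0,0,0,0,-0.012,0,0,0,0,0,-0.016,0,0,0,0,0,-0.02,0,0,0,0,0]';python3 -m inch '[-0.01,0,0,0,0,0,-0.02,0,0,0,0,0,-0.03,0,0,0,0,0,-0.04,0,0,0,0,0,-0.04,0,0,0,0,0]';python3 -m inch '[0,0,-0.05,0,0,0,0,0,-0.15,0,0,0,0,0,-0.25,0,0,0,0,0,-0.4,0,0,0,0,0,-0.5,0,0,0]'; python3 -m inch '[-0.05,0,0,0,0,0,-0.1,0,0,0,0,0,-0.15,0,0,0,0,0,-0.2,0,0,0,0,0,-0.2,0,0,0,0,0]'
python3 - <<'E'
from h import *
import pickle
for n in ("wrist","top","scene"):
    m=cams.camera_model(n);im=cams.grab_frame(n)[:,:,::-1];cv2.imwrite(f"pics/z_{n}.png",im)
    if n=="wrist":pickle.dump(m,open("w9.pkl","wb"))
E
```

```text
clock: 25.8
eef_pos: [0.5753, 0.1641, 0.0173]
tcp_rot: [[0.024, 1.0, 0.0], [1.0, -0.024, 0.001], [0.001, 0.0, -1.0]]
contact_force: [0.0, -0.5, -0.1]
finger_gap: 0.0148
clock: 26.22
eef_pos: [0.5751, 0.1513, 0.0173]
tcp_rot: [[0.024, 1.0, -0.0], [1.0, -0.024, 0.0], [0.0, -0.0, -1.0]]
contact_force: [0.1, 0.1, 0.3]
finger_gap: 0.015
clock: 26.63
eef_pos: [0.5752, 0.1519, 0.1696]
tcp_rot: [[0.023, 1.0, 0.001], [1.0, -0.023, 0.0], [0.0, 0.001, -1.0]]
contact_force: [1.4, -0.0, 0.9]
finger_gap: 0.0147
clock: 27.05
eef_pos: [0.5737, 0.0896, 0.1675]
tcp_rot: [[0.026, 1.0, 0.0], [1.0, -0.026, -0.001], [-0.001, 0.0, -1.0]]
contact_force: [0.5, 0.6, 0.6]
finger_gap: 0.0148
```

View pics/z_wrist.png

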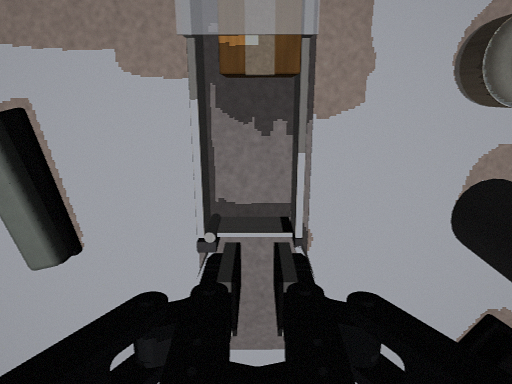

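View pics/z_scene.png

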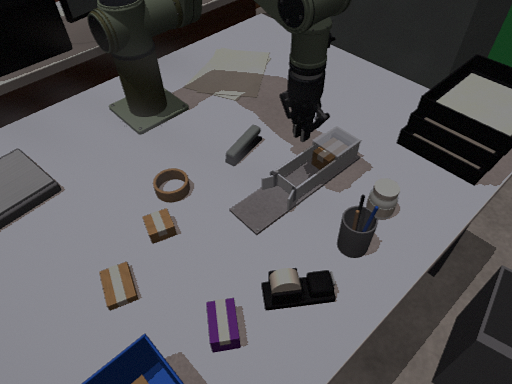

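The carton lies in the lane's end under the cover, trailing edge at row 75 (columns 219 to 300). The gate leaf lies straight across at row 235, and the bystanders look unmoved. I'll settle, check and hand in.

```bash
python3 -m inch '[0,0,0,0,0,0,0,0,0,0,0,0,0,0,0,0,0,0,0,0,0,0,0,0,0,0,0,0,0,0]'
python3 - <<'E'
from h import *
import pickle
m=pickle.load(open("w9.pkl","rb"))
def bp(u,z):
    E=m["extrinsics"];d=E[:3,:3]@np.array([(u[0]-m["cx"])/m["fx"],-(u[1]-m["cy"])/m["fy"],-1]);return E[:3,3]+d*(z-E[2,3])/d[2]
q=np.array([.5722,.0509,np.radians(88.66)]);c,s=np.cos(q[2]),np.sin(q[2])
for n,u,z in [("trailL",(220,75),.058),("trailR",(300,75),.058),("post",(210,238),.054),("leafL",(218,235),.05),("leafR",(292,235),.05)]:
    d=bp(u,z)[:2]-q[:2];print(n,np.array([c*d[0]+s*d[1],-s*d[0]+c*d[1]]).round(4))
for n in("top","scene"):
    a=cv2.imread(f"pics/a_{n}.png",0);b=cv2.imread(f"pics/z_{n}.png",0);cv2.imwrite(f"pics/diff_{n}.png",cv2.absdiff(a,b)*3)
order.sign_off()
E
```

```text
clock: 27.62
eef_pos: [0.5736, 0.0921, 0.1673]
tcp_rot: [[0.023, 1.0, -0.0], [1.0, -0.023, 0.0], [0.0, -0.0, -1.0]]
contact_force: [-0.6, -0.4, 0.6]
finger_gap: 0.015
trailL [0.125 0.024]
trailR [ 0.1249 -0.0312]
post [0.0018 0.0364]
leafL [0.0027 0.0304]
leafR [ 0.0026 -0.0298]
the job is handed in; nothing more can be done
```

I set the brick carton flat on the apron, pushed it through the gate, and pressed it on the buffer at about 10 N for 0.8 s. I then backed off, lifted clear and handed the job in at 27.6 s; it gave no verdict.

- **Setting down:** before the push, the camera fit put the carton at lane x = -87 mm, y = -3 mm, lined up with the lane and with the gate shut.
- **Carton at the end:** its trailing edge measured at lane x ≈ 125 mm, so its centre is about 167 mm past the gate line, at y ≈ -4 mm, straight in the lane.
- **Gate:** the leaf measured straight across the lane, so it is shut; it had already closed behind the fingers before the buffer was reached.
- **Gripper:** the fingers are clear and the force reading is back to noise.
- **Other things on the desk:** they look unmoved in the last pictures. I saved difference images but did not look at them.

Two readings were outside what was described. The push took up to 10.6 N while the gate opened, against the 1 to 4 N stated, probably because the carton rubbed the right post; shifting about 2 mm left brought it back down. Past the gate the push force fell to about 0.5 N, lower than stated, though the one wrist picture from that stretch showed the carton still against the fingers.

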